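Refit the rotor of a desk fan on its slotted spindle

TASK

The desk fan on the repair table has been cleaned and needs its rotor back: put the rotor on the leaning spindle and turn it until the two tabs inside its hub drop into the slot across the spindle's end, so that the hub sits fully home against the motor. Then let go, and leave the other things on the table where they are.

Things in the scene. Friction and masses are not known exactly. Their poses are not given: they have to be found in the camera images.
- rotor_mid (a point): The loose fan rotor (grey plastic, 0.2 to 0.33 kg), 190 mm across its four blades, 88 mm high, lying with its open hub mouth down on the table. This point is on its axis, half-way up (44 mm above the mouth). z points along the axis to the top, x along the two tabs inside. The blades stand at 45 degrees to x and y, between 6 and 30 mm above the mouth.
- rotor_grip (a point): Centre of the rotor's solid square grip: 34 x 34 mm, sides square to the rotor's x and y, 42 mm high (46 to 88 mm above the hub mouth); axes as rotor_mid.
- hub_mouth (a point): Centre of the hub's open lower end; axes as rotor_mid. The hub is round, 42 mm outside, with a 33 mm bore, 40 mm deep, flared to 40 mm over the lowest 8 mm. Inside the bore, at +x and -x, two tabs 8 mm wide stand inward to 6 mm from the axis; their lower ends are 18 mm above the mouth.
- seat (a point): Foot of the fan's spindle, on its axis, at the motor's front face, 150 mm above the table; the fan is fixed. z points outward along the spindle, leaning 32 degrees from vertical, roughly towards the robot; x, y belong to the fan, not to the slot. A wire guard of 112 mm radius rings the motor, 14 mm behind the face. Rotor home: hub_mouth meets this point, rotor_mid 44 mm out along z.
- spindle_end (a point): Centre of the spindle's outer end; axes as seat. The steel spindle is 30 mm thick, 36 mm long; a slot 13 mm wide runs right across the end, 22 mm deep, in a direction that differs each time and is not measured. The spindle does not turn with the rotor. With the tabs lying on this end the mouth stands 18 mm off the motor face; two ways round, half a turn apart, fit.
- meter: Bystander: a black multimeter, 150 x 80 x 42 mm, lying; origin under its centre.
- spool: Bystander: a metal wire spool, 56 mm across, 38 mm high; origin under its centre.
- mug: Bystander: a white mug, 80 mm across, 90 mm high; origin under its centre.
- driver: Bystander: a screwdriver with a black handle, 200 mm long, lying; origin under its middle.
Things that resemble listed ones, but are neither listed nor needed, are in the scene too. Leave any blue or orange look-alike of the part that bears rotor_mid alone.

How it is judged (in metres and radians):
At the end, for the whole second after the job is handed in: The rotor sits fully home on the spindle: its middle 44 mm (40 to 47.5) from the seat along the spindle, within 5 mm of the axis both ways, its axis within 0.09 rad of the spindle's; let go (z of rotor_mid in the frame of seat between 0.04 and 0.0475 m and x of rotor_mid in the frame of seat between -0.005 and 0.005 m and y of rotor_mid in the frame of seat between -0.005 and 0.005 m and angle between the z axis of rotor_mid and the z axis of seat, either way round below 0.09 rad); the robot touches nothing.
It fails at once if a bystander was moved by more than 30 mm (distance of any of meter, spool, mug, driver from where it was at the start of the episode above 0.03 m).
It also fails if it takes over 72 s, if anything falls off the work surface, if the arm or the gripper's body presses on something with over 40 N, if the wrist force passes 120 N, or if a joint passes its speed limit or range.

ROBOT

A 6-joint arm with a two-finger parallel gripper is mounted at the origin on the work surface. World frame = base frame: x ahead of the robot, y to its left, z up, the work surface at z = 0. Lengths are in mm, angles in rad, forces in N, time in s.
With the tool pointing down it reaches from about 350 to 775 mm from the base axis. Payload 7.3 kg.
Tool frame: the origin (TCP) lies at the centre of the arm's flange, where the gripper is bolted on; the fingertips stand 178 mm ahead of it and the grasp point (between the pads) lies 159 mm ahead of it; z points along the fingers, y is the direction in which the jaws open and shut (so a half turn about z gives the same grasp; the last joint's range is limited). The gripper opens to 92 mm and grips with 3 to 60 N. Pads are 19 mm wide; open, the fingers measure 130 mm over their backs; the gripper's body (75 mm by 190 mm) begins 47 mm behind the grasp point.
Start: joints at [-1.355, 0.342, 1.524, -0, 1.275, -0.146], TCP at [185.848, -491.008, 404.741] pointing down, gripper open.
Joint ranges: [-2.53, 2.53], [-0.77, 2.02], [0.04, 2.7], [-1, 4.14], [0.28, 2.66], [-3.11, 3.11]. Speed limits (rad/s): [2.57, 2.57, 3.14, 3.14, 3.14, 3.14].

INTERFACE

Orientations are given as [roll, pitch, yaw] about the fixed x, y, z axes, in that order (R = Rz(yaw) Ry(pitch) Rx(roll)).
In Python, from plant import status, viewer, ticket gives the robot as it stands.
- The arm moves only by the tool play_rows, never from a script. Its argument "commands" is a list of rows, each an object with "offset": the shift along the tool's x, y, z in m, a list of three; "twist": the turn about the tool's z in degrees. A call has 1 to 5 rows; each row shifts and turns the commanded pose from where the row before left it, along the tool's axes as they then stand; what a row does not reach is not made up. A row lasts 1/10 s, in which the tool goes at most 50 mm and 8.59 degrees, less where a joint would pass 70% of its speed; a pose out of reach is approached as far as the arm can. A call with a gripper value outside its range is refused whole. "jaw" is the closure in counts, from 0 (fully open) to 255 (shut), set as the call begins (left out, the last holds). The fingers move at their own pace and stop on an object; the grip force is fixed at half the most. Time passes only in rows, so rows that do not move let the fingers close. It gives the time, the measured TCP pose, the force and the opening at its end, in the units of the state.
- status.get_obs(): the state, without advancing time (a new reading comes with each control period).
- viewer.capture(name): name is "scene" or "top" or "wrist"; returns the picture (480x640x3 uint8, red, green, blue); there is no depth.
- viewer.camera_params(name): a dict with "fov_y" (degrees; the focal length in pixels is half the picture's height over the tangent of half this angle, whatever the lens; pixels are square), "cx", "cy" (the principal point, pixels), "D" ([k1, k2, p1, p2, k3] as OpenCV has them; the pictures are not rectified), "rvec" (rotation vector, rad) and "tvec" (3), from world to camera coordinates, as OpenCV has them; the wrist camera has in their place "T_tool_cam" (4x4, takes a point from camera to tool coordinates, whose origin is the TCP and whose axes are the flange's). Camera axes: x right, y down, z forward; pixel columns grow to the right and rows downward; lengths in mm; the calibration is good to about 2 mm. A picture is of the moment at which its call begins: read the wrist's pose just before it. camera_params takes no time and is no camera call.
- ticket.close_job(): hands the job in, once; it reports no verdict.
The state is a dict: "time": time; "joint_positions": joint angles; "dq": joint speeds; "tau": joint torques, N m; "tool_pos": TCP position; "tcp_rot": TCP orientation; "contact_force": force on the tool from outside, world axes, zero at the start; "moment": the same for the moment, N m; "grip_width": finger opening in mm.
Only numpy, scipy, OpenCV 4.12 (cv2) and the standard library are available. Lean on these libraries where they do the work, as an engineer would, in place of code of your own. Each camera call takes 0.05 s, during which the arm holds its last target.

## Working session

There is one attempt and no reset: what is moved stays moved. The work goes in short steps, Python scripts to look and compute and a tool call to move; the robot and the scene stay as the last step left them, time stands still between calls to the robot, and variables do not carry over. Pictures are saved under pics/ and viewed, and the job is handed in when it is done.

Besides the shell and the picture viewer there is one more tool, called after "Emit:" as name(argument=value, ...) on one line, values as JSON. play_rows: Moves the arm, as the interface text tells. Its arguments: {"type":"object","properties":{"commands":{"type":"array"},"jaw":{"type":"number"}},"required":["commands"]}

```bash
ls; mkdir -p pics; python3 - <<'E'
from plant import status, viewer
import cv2
print(status.get_obs())
for n in ["scene","top","wrist"]:
    print(n,viewer.camera_params(n))
    cv2.imwrite(f"pics/{n}0.png",viewer.capture(n)[:,:,::-1])
E
```

```text
pics
{'time': 0.0, 'joint_positions': array([-1.35501520e+00,  3.42692929e-01,  1.52499807e+00, -8.17017730e-06,
        1.27539267e+00, -1.46000394e-01]), 'dq': array([-2.07253247e-04,  7.46798520e-05, -1.53872334e-03,  1.87178151e-04,
        4.22541514e-05, -3.46626743e-04]), 'tau': array([-5.09159254e-04, -4.31247103e+01, -2.44223571e+01,  7.17753265e-02,
        5.59368299e-02, -1.26275868e-04]), 'tool_pos': array([ 185.80950583, -490.87538194,  404.06683788]), 'tcp_rot': array([-3.14011637e+00, -2.09186397e-04,  3.61783749e-01]), 'contact_force': array([-0.37535294,  0.31706887,  0.14584189]), 'moment': array([-0.00314244, -0.03605516,  0.0121527 ]), 'grip_width': 91.85832982322003}
scene {'fov_y': 53.12580564300571, 'cx': 311.21197274005584, 'cy': 237.20327637187546, 'D': array([-0.08893122,  0.        ,  0.        ,  0.        ,  0.        ]), 'rvec': array([ 1.73293959,  2.09487209, -0.60948527]), 'tvec': array([  89.04698838, -430.88869087, 1815.04049958])}
top {'fov_y': 48.348259646203076, 'cx': 323.69328981325793, 'cy': 243.06729718097895, 'D': array([0.00137054, 0.        , 0.        , 0.        , 0.        ]), 'rvec': array([ 2.12082434, -2.11724574,  0.21990172]), 'tvec': array([  -8.0312744 ,  589.68884713, 1193.83228395])}
wrist {'fov_y': 60.90729701601497, 'cx': 318.4251121383479, 'cy': 243.93880702617378, 'D': array([-0.08277158,  0.        ,  0.        ,  0.        ,  0.        ]), 'T_tool_cam': array([[-2.65514192e-04, -9.58565590e-01, -2.84871793e-01,
         7.53515011e+01],
       [ 9.99999954e-01, -2.97115636e-04,  6.77169371e-05,
         2.37199029e-01],
       [-1.49550990e-04, -2.84871762e-01,  9.58565625e-01,
         2.02942679e+01],
       [ 0.00000000e+00,  0.00000000e+00,  0.00000000e+00,
         1.00000000e+00]])}
```

View pics/scene0.png

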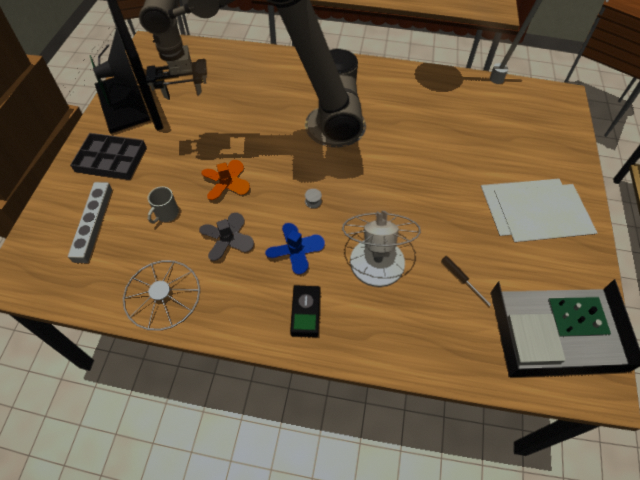

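View pics/top0.png

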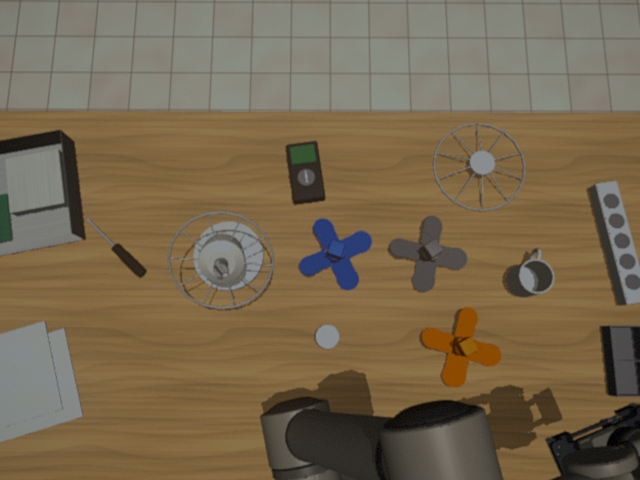

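View pics/wrist0.png

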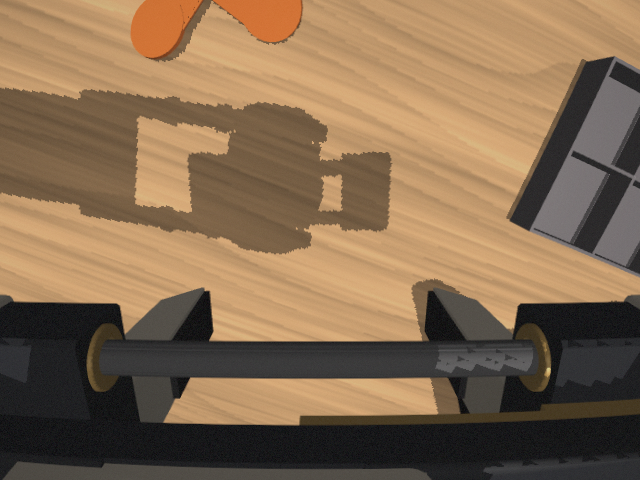

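```bash
cat > h.py <<'E'
import numpy as np, cv2, time
from plant import status, viewer
from scipy.spatial.transform import Rotation as R
def K(p): 
    f=240/np.tan(np.radians(p['fov_y']/2)); return np.array([[f,0,p['cx']],[0,f,p['cy']],[0,0,1.]])
def tool():
    o=status.get_obs(); T=np.eye(4); T[:3,:3]=R.from_euler('xyz',o['tcp_rot']).as_matrix(); T[:3,3]=o['tool_pos']; return T
def pose(n,T=None):
    "world->cam R,t"
    p=viewer.camera_params(n)
    if n=='wrist':
        M=np.linalg.inv((tool() if T is None else T)@p['T_tool_cam']); return M[:3,:3],M[:3,3]
    return cv2.Rodrigues(np.array(p['rvec']))[0],np.array(p['tvec'])
def ray(n,uv,T=None):
    p=viewer.camera_params(n);r,t=pose(n,T)
    x=cv2.undistortPoints(np.array([[uv]],float),K(p),np.array(p['D']))[0,0]
    d=r.T@np.array([x[0],x[1],1]); return -r.T@t, d/np.linalg.norm(d)
def tri(rs):
    A=0;b=0
    for o,d in rs:
        P=np.eye(3)-np.outer(d,d);A=A+P;b=b+P@o
    x=np.linalg.solve(A,b); return x,[np.linalg.norm((np.eye(3)-np.outer(d,d))@(x-o)) for o,d in rs]
def onz(n,uv,z,T=None):
    o,d=ray(n,uv,T); return o+d*(z-o[2])/d[2]
def proj(n,X,T=None):
    p=viewer.camera_params(n);r,t=pose(n,T)
    return cv2.projectPoints(np.array(X,float).reshape(-1,1,3),cv2.Rodrigues(r)[0],t,K(p),np.array(p['D']))[0][:,0]
def snap(n,f):
    T=tool();im=viewer.capture(n)[:,:,::-1];cv2.imwrite(f'pics/{f}.png',im);np.save(f'pics/{f}.npy',T);return im
def crop(src,u0,v0,u1,v1,s,f):
    im=cv2.imread(f'pics/{src}.png')[v0:v1,u0:u1]
    cv2.imwrite(f'pics/{f}.png',cv2.resize(im,None,fx=s,fy=s,interpolation=cv2.INTER_CUBIC))
E
python3 - <<'E'
from h import *
crop('top0',380,205,480,300,6,'ct1'); crop('scene0',190,200,270,270,8,'cs1')
crop('top0',160,200,290,315,6,'ct2'); crop('scene0',335,200,425,290,6,'cs2')
E
```

```text
(no output)
```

View pics/ct1.png

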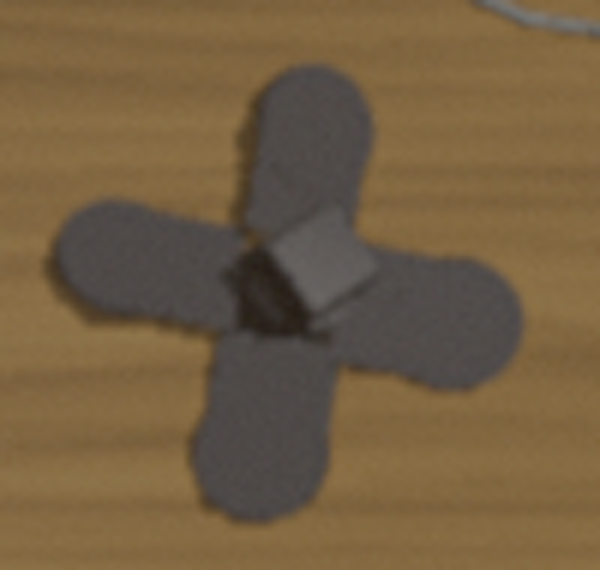

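View pics/cs1.png

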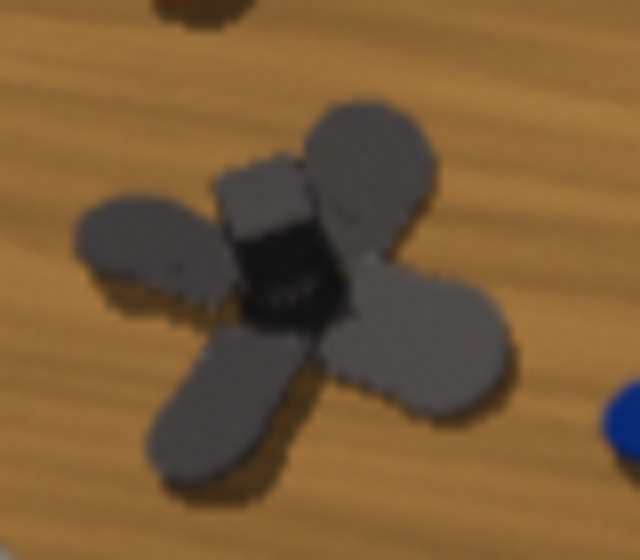

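View pics/ct2.png

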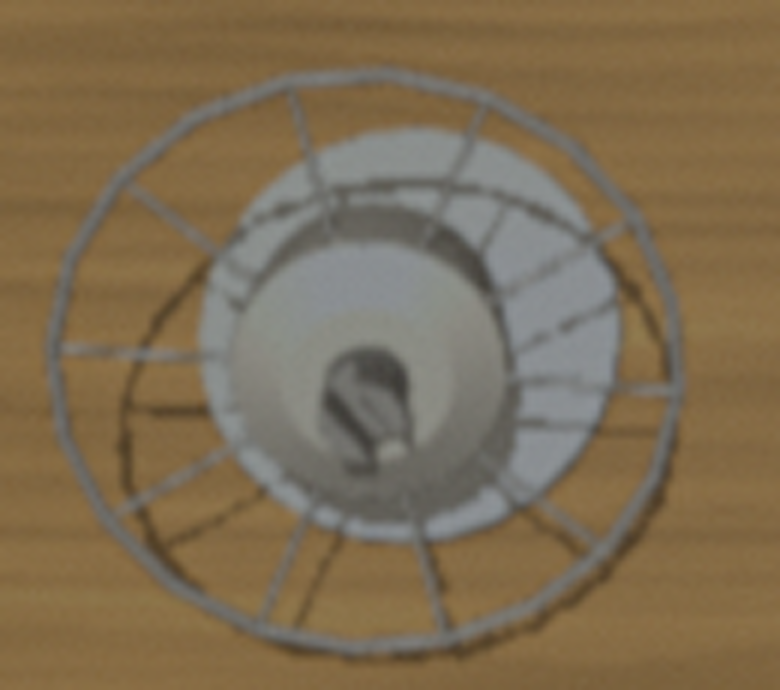

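View pics/cs2.png

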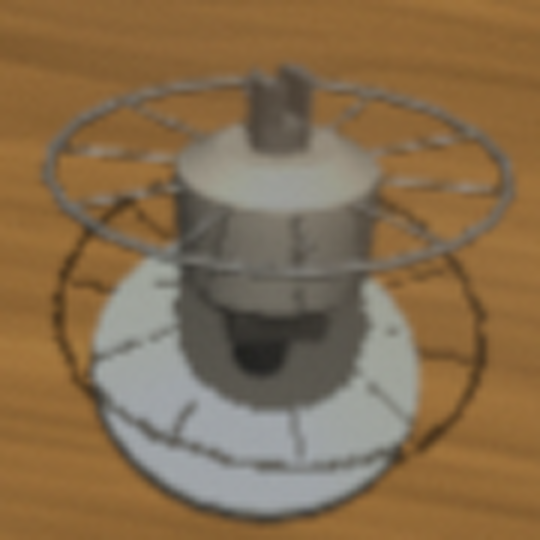

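```bash
python3 - <<'E'
from h import *
c=lambda u,v,a,b,s:((u+.5)/s+a-.5,(v+.5)/s+b-.5)
print('rotor top',tri([ray('top',c(323,262,380,205,6)),ray('scene',c(265,197,190,200,8))]))
q=[onz('top',c(u,v,380,205,6),88) for u,v in [(347,205),(380,265),(317,318),(267,250)]]
print(np.round(q,1),[np.degrees(np.arctan2(*(q[(i+1)%4]-q[i])[1::-1])) for i in range(4)], [np.linalg.norm(q[(i+1)%4]-q[i]) for i in range(4)])
print('blades',[np.round(onz('top',c(u,v,380,205,6),30),1) for u,v in [(315,125),(460,323),(258,458),(110,262)]])
print('spindle end',tri([ray('top',c(368,430,160,200,6)),ray('scene',c(282,80,335,200,6))]))
print('ring c',tri([ray('top',c(366,362,160,200,6)),ray('scene',c(279,172,335,200,6))]))
for n,a in dict(mug=(533,277),meter=(306,172),spool=(327,337),driver=(118,247)).items(): print(n,onz('top',a,20))
E
```

```text
rotor top (array([ 573.27604099, -258.36787052,   82.65886602]), [np.float64(0.6269735024238343), np.float64(0.6269735024238752)])
[[ 594.6 -267.9   88. ]
 [ 571.3 -279.6   88. ]
 [ 550.7 -254.7   88. ]
 [ 577.  -236.6   88. ]] [np.float64(-153.52154653159133), np.float64(129.59203242210313), np.float64(34.49167315695655), np.float64(-60.610063372719935)] [np.float64(26.085010547518404), np.float64(32.25671540330809), np.float64(31.891013641871904), np.float64(35.90753921138266)]
blades [array([ 639.8, -269.4,   30. ]), array([ 559., -324.,   30.]), array([ 504.7, -241.5,   30. ]), array([ 583.4, -185.2,   30. ])]
spindle end (array([505.58285714, 211.50307771, 172.04724022]), [np.float64(1.7087231970239607), np.float64(1.7087231970239845)])
ring c (array([535.58931146, 218.46854083, 138.48334887]), [np.float64(0.6944436738571825), np.float64(0.694443673857215)])
mug [ 515.9813573  -508.40644035   20.        ]
meter [777.76603482  36.85810499  20.        ]
spool [373.85164033 -15.24114198  20.        ]
driver [586.82599811 488.04333689  20.        ]
```

Emit:
play_rows(commands=[{"offset": [0.0444, -0.0084, 0], "twist": 0}, {"offset": [0.0444, -0.0084, 0], "twist": 0}, {"offset": [0.0444, -0.0084, 0], "twist": 0}, {"offset": [0.0444, -0.0084, 0], "twist": 0}, {"offset": [0.0444, -0.0084, 0], "twist": 0}])

```text
time: 0.65
tool_pos: [379.9, -372.0, 404.5]
tcp_rot: [-3.141, 0.0, 0.362]
contact_force: [-0.5, 0.0, -0.5]
grip_width: 91.9
```

Emit:
play_rows(commands=[{"offset": [0.0444, -0.0084, 0], "twist": 0}, {"offset": [0.0444, -0.0084, 0], "twist": 0}, {"offset": [0.0444, -0.0084, 0], "twist": 0}, {"offset": [0.0444, -0.0084, 0], "twist": 0}, {"offset": [0, 0, 0], "twist": -6.4}])

```text
time: 1.15
tool_pos: [536.4, -275.5, 403.9]
tcp_rot: [-3.141, -0.002, 0.48]
contact_force: [-1.4, -0.5, 0.8]
grip_width: 91.9
```

Emit:
play_rows(commands=[{"offset": [0, 0, 0], "twist": -6.4}, {"offset": [0, 0, 0], "twist": 0}])

```text
time: 1.35
tool_pos: [533.1, -278.4, 404.1]
tcp_rot: [-3.141, 0.001, 0.587]
contact_force: [-0.5, -0.2, -0.1]
grip_width: 91.9
```

```bash
python3 - <<'E'
from h import *
snap('wrist','w1'); snap('top','t1')
E
```

```text
(no output)
```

View pics/w1.png

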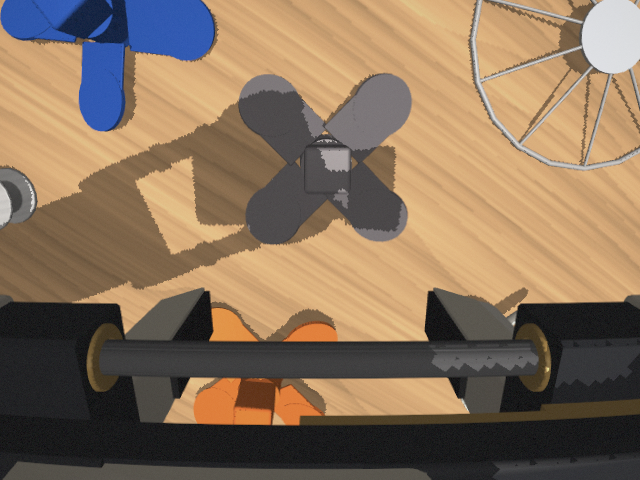

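```bash
python3 - <<'E'
from h import *
crop('w1',230,60,420,250,4,'cw1')
E
```

```text
(no output)
```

View pics/cw1.png

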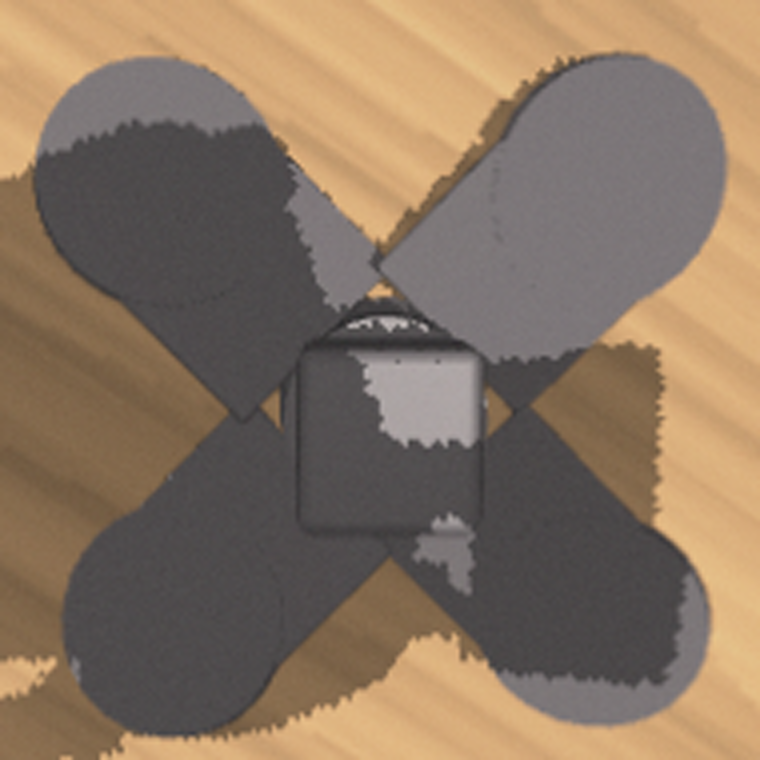

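```bash
python3 - <<'E'
from h import *
T=np.load('pics/w1.npy');print(T[:3,3])
c=lambda u,v:((u+.5)/4+230-.5,(v+.5)/4+60-.5)
q=np.array([onz('wrist',c(*p),88,T) for p in [(299,347),(484,346),(482,534),(298,532)]])
print(q.round(1),q.mean(0)); print([np.degrees(np.arctan2(*(q[(i+1)%4]-q[i])[1::-1])) for i in range(4)],[np.linalg.norm(q[(i+1)%4]-q[i]) for i in range(4)])
ct=(433.8,248.7); cs=(223.1,224.6)
print(tri([ray('wrist',c(391,440),T),ray('top',ct),ray('scene',cs)]))
g=tri([ray('wrist',c(391,440),T),ray('top',ct)])[0]; 
g=q.mean(0); print('tool delta mm',T[:3,:3].T@(np.array([g[0],g[1],67+159])-T[:3,3]))
E
```

```text
[ 533.11856848 -278.44582192  404.13728556]
[[ 576.9 -236.9   88. ]
 [ 595.2 -264.1   88. ]
 [ 567.3 -283.    88. ]
 [ 549.  -254.8   88. ]] [ 572.10185632 -259.71767284   88.        ]
[np.float64(-56.01930790120437), np.float64(-145.84403519888411), np.float64(123.02951226611059), np.float64(32.803350897059595)] [np.float64(32.80067907839869), np.float64(33.66447194391393), np.float64(33.58867854175002), np.float64(33.11371772622316)]
(array([ 572.13910569, -259.47461386,   78.90819253]), [np.float64(1.0658491375284538), np.float64(1.4447235944607106), np.float64(2.057055362588265)])
tool delta mm [ 42.92547717   6.16716043 178.10868128]
```

Emit:
play_rows(commands=[{"offset": [0.043, 0.006, 0], "twist": 0}, {"offset": [0, 0, 0.045], "twist": 0}, {"offset": [0, 0, 0.045], "twist": 0}, {"offset": [0, 0, 0.03], "twist": 0}, {"offset": [0, 0, 0], "twist": 0}])

```text
time: 1.95
tool_pos: [570.6, -259.8, 280.0]
tcp_rot: [-3.133, 0.004, 0.582]
contact_force: [-0.2, 0.3, -0.4]
grip_width: 91.8
```

```bash
python3 - <<'E'
from h import *
snap('wrist','w2'); o=status.get_obs();print(o['tool_pos'],o['tcp_rot'])
E
```

```text
[ 571.44668688 -260.31686584  283.19426529] [-3.13780471e+00  1.80251380e-03  5.82762692e-01]
```

View pics/w2.png

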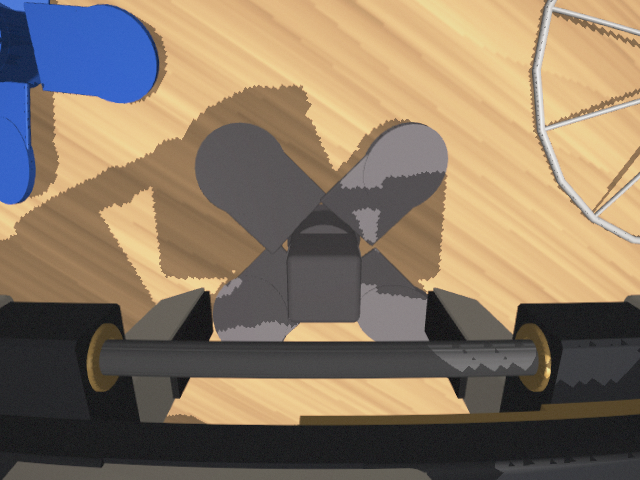

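Emit:
play_rows(commands=[{"offset": [0, 0, 0.027], "twist": 0}, {"offset": [0, 0, 0.027], "twist": 0}, {"offset": [0, 0, 0], "twist": 0}])

```text
time: 2.3
tool_pos: [571.5, -260.3, 230.0]
tcp_rot: [-3.139, 0.001, 0.584]
contact_force: [-0.6, 0.4, -0.7]
grip_width: 91.8
```

Emit:
play_rows(commands=[{"offset": [0, 0, 0], "twist": 0}, {"offset": [0, 0, 0], "twist": 0}, {"offset": [0, 0, 0], "twist": 0}, {"offset": [0, 0, 0], "twist": 0}, {"offset": [0, 0, 0], "twist": 0}], jaw=255)

```text
time: 2.8
tool_pos: [572.1, -260.2, 231.4]
tcp_rot: [3.141, -0.0, 0.585]
contact_force: [0.2, -0.3, 0.7]
grip_width: 56.0
```

Emit:
play_rows(commands=[{"offset": [0, 0, 0], "twist": 0}, {"offset": [0, 0, 0], "twist": 0}, {"offset": [0, 0, 0], "twist": 0}, {"offset": [0, 0, 0], "twist": 0}, {"offset": [0, 0, 0], "twist": 0}])

```text
time: 3.3
tool_pos: [572.0, -260.1, 230.7]
tcp_rot: [-3.142, 0.0, 0.585]
contact_force: [-0.7, 0.6, 0.1]
grip_width: 33.5
```

Emit:
play_rows(commands=[{"offset": [0, 0, -0.03], "twist": 0}, {"offset": [0, 0, -0.045], "twist": 0}, {"offset": [0, 0, -0.045], "twist": 0}, {"offset": [0, 0, -0.045], "twist": 0}, {"offset": [0, 0, -0.045], "twist": 0}])

```text
time: 3.8
tool_pos: [571.7, -259.9, 442.2]
tcp_rot: [-3.141, 0.0, 0.585]
contact_force: [-0.0, -0.3, -1.7]
grip_width: 33.9
```

Emit:
play_rows(commands=[{"offset": [0, 0, -0.045], "twist": 0}, {"offset": [0.027, -0.0353, 0], "twist": 0}, {"offset": [0.027, -0.0353, 0], "twist": 0}, {"offset": [0.027, -0.0353, 0], "twist": 0}, {"offset": [0.027, -0.0353, 0], "twist": 0}])

```text
time: 4.3
tool_pos: [583.8, -81.2, 485.3]
tcp_rot: [-3.141, 0.001, 0.585]
contact_force: [0.3, 0.5, -1.1]
grip_width: 33.7
```

Emit:
play_rows(commands=[{"offset": [0.027, -0.0353, 0], "twist": 0}, {"offset": [0.027, -0.0353, 0], "twist": 0}, {"offset": [0.027, -0.0353, 0], "twist": 0}, {"offset": [0.027, -0.0353, 0], "twist": 0}, {"offset": [0, 0, 0], "twist": 0}])

```text
time: 4.8
tool_pos: [595.7, 99.8, 485.0]
tcp_rot: [-3.139, -0.0, 0.592]
contact_force: [-0.0, -0.8, -2.3]
grip_width: 34.1
```

```bash
python3 - <<'E'
from h import *
snap('wrist','w3'); o=status.get_obs();print(o['tool_pos'],o['tcp_rot'],o['joint_positions'])
snap('top','t3')
E
```

```text
[595.79822467  97.36250367 485.02872796] [-3.14079315e+00  9.56619987e-04  5.89796016e-01] [3.50493936e-02 4.50357902e-01 1.13894801e+00 1.75750420e-04
 1.55352102e+00 1.01604694e+00]
```

View pics/w3.png

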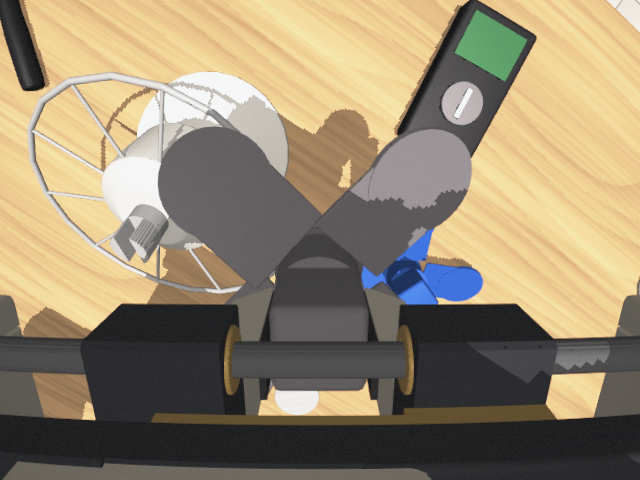

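Emit:
play_rows(commands=[{"offset": [0.0374, 0.025, 0], "twist": 0}, {"offset": [0.0374, 0.025, 0], "twist": 0}, {"offset": [0.0374, 0.025, 0], "twist": 0}, {"offset": [0.0374, 0.025, 0], "twist": 0}, {"offset": [0.0374, 0.025, 0], "twist": 0}])

```text
time: 5.4
tool_pos: [784.9, 90.4, 483.3]
tcp_rot: [3.138, -0.006, 0.582]
contact_force: [1.6, 0.2, -1.8]
grip_width: 33.8
```

Emit:
play_rows(commands=[{"offset": [0.0374, 0.025, 0], "twist": 0}, {"offset": [0.0374, 0.025, 0], "twist": 0}, {"offset": [0, 0, 0], "twist": 0}])

```text
time: 5.7
tool_pos: [811.1, 82.4, 452.4]
tcp_rot: [3.12, -0.042, 0.582]
contact_force: [0.1, -0.3, -2.0]
grip_width: 33.9
```

```bash
python3 - <<'E'
from h import *
o=status.get_obs();print(o['tool_pos'],o['tcp_rot'],o['joint_positions'])
E
```

```text
[811.11497168  82.40245521 452.35766603] [ 3.12005816 -0.04199967  0.58206234] [0.0065723  1.07069364 0.04066918 0.00521946 1.98327182 0.99796325]
```

Emit:
play_rows(commands=[{"offset": [0.036, 0.024, -0.024], "twist": 0}, {"offset": [0.036, 0.024, -0.024], "twist": 0}, {"offset": [0.036, 0.024, -0.024], "twist": 0}])

```text
time: 6.0
tool_pos: [809.6, 72.3, 490.7]
tcp_rot: [3.068, -0.138, 0.59]
contact_force: [-1.0, -0.1, -1.3]
grip_width: 33.6
```

```bash
python3 - <<'E'
from h import *
o=status.get_obs();print(o['tool_pos'],o['tcp_rot'],o['joint_positions']);print(tool()[:3,:3].round(3))
E
```

```text
[809.58664952  72.25354074 490.66410914] [ 3.06778352 -0.13759533  0.58996348] [-0.00790067  1.02658223  0.03610339  0.01709848  1.92364861  0.98517743]
[[ 0.823  0.546  0.155]
 [ 0.551 -0.834  0.015]
 [ 0.137  0.073 -0.988]]
```

```bash
python3 - <<'E'
from h import *
crop('w3',15,60,275,300,3,'cw3')
crop('w3',90,190,190,270,8,'cw3b')
E
```

```text
(no output)
```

View pics/cw3.png

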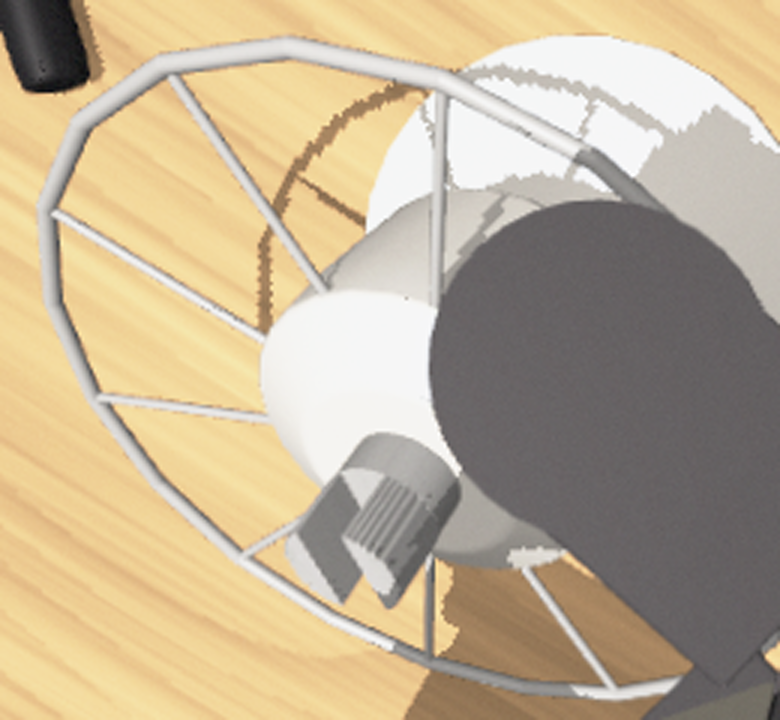

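View pics/cw3b.png

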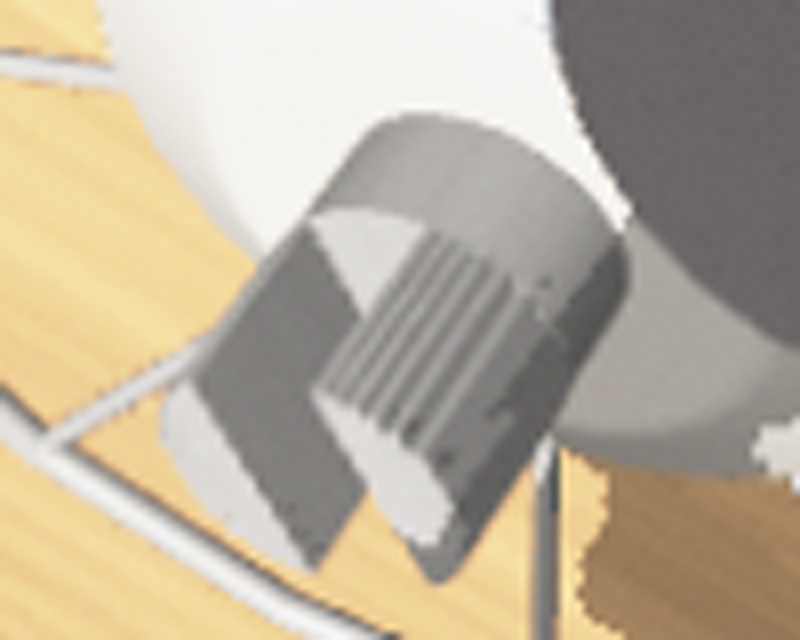

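```bash
cat > fit.py <<'E'
from h import *
from scipy.optimize import least_squares
T3=np.load('pics/w3.npy')
cv=lambda L,a,b,s:(np.array(L,float)+.5)/s+[a,b]-.5
W=cv([(165,66),(290,49),(440,82),(585,152),(47,210),(80,130),(55,300),(98,398),(158,480),(240,555),(430,662),(530,690),(617,692)],15,60,3)
Tp=cv([(290,80),(380,75),(485,98),(575,152),(640,220),(672,305),(675,388),(650,475),(600,550),(533,608),(445,638),(350,645),(265,630),(180,580),(113,510),(70,430),(57,350),(75,265),(120,185),(195,120)],160,200,6)
S=cv([(48,170),(100,110),(185,82),(410,95),(490,135),(510,185),(470,235),(385,265),(275,272),(165,255),(85,218)],335,200,6)
We=cv([(316,482)],90,190,8)[0]
def axis(az,le): return np.array([np.sin(le)*np.cos(az),np.sin(le)*np.sin(az),np.cos(le)])
def frame(a):
    u=np.cross([0,0,1],a);u/=np.linalg.norm(u);return u,np.cross(a,u)
th=np.linspace(0,2*np.pi,721)
def res(p,full=False):
    a=axis(p[3],p[4]);u,v=frame(a);s=p[:3];c=s-14*a
    X=c+112*(np.cos(th)[:,None]*u+np.sin(th)[:,None]*v)
    o=[]
    for n,L,T in (('wrist',W,T3),('top',Tp,None),('scene',S,None)):
        q=proj(n,X,T); f=500 if n!='scene' else 300
        d=np.linalg.norm(L[:,None]-q[None],axis=2); i=d.argmin(1)
        e=L-q[i]; o.append(np.sign((e*(q[i]-q.mean(0))).sum(1))*d.min(1))
    o.append((proj('wrist',s+36*a,T3)[0]-We)*2)
    return o if full else np.concatenate(o)
if __name__=='__main__':
    for fix in (0,1):
        f=(lambda p:res(p)) if not fix else (lambda p:res(np.r_[p[:2],150,p[2],np.radians(32)]))
        r=least_squares(f,[527,216,150,np.radians(193),.56] if not fix else [527,216,np.radians(193)],loss='soft_l1')
        p=r.x if not fix else np.r_[r.x[:2],150,r.x[2],np.radians(32)]
        print(p[:3].round(1),np.degrees(p[3:]).round(2),r.cost,[np.sqrt((x**2).mean()).round(2) for x in res(p,True)],res(p,True)[-1])
E
python3 fit.py
```

```text
Traceback (most recent call last):
  File "fit.py", line 26, in <module>
    r=least_squares(f,[527,216,150,np.radians(193),.56] if not fix else [527,216,np.radians(193)],loss='soft_l1')
  File "fit.py", line 25, in <lambda>
    f=(lambda p:res(p)) if not fix else (lambda p:res(np.r_[p[:2],150,p[2],np.radians(32)]))
                ~~~^^^
  File "fit.py", line 21, in res
    o.append((proj('wrist',s+36*a,T3)[0]-We)*2)
              ~~~~^^^^^^^^^^^^^^^^^^^
  File "h.py", line 26, in proj
    p=viewer.camera_params(n);r,t=pose(n,T)
                                  ~~~~^^^^^
  File "h.py", line 10, in pose
    p=viewer.camera_params(n)
ValueError: time passes only in moves, steps and waits
```

```bash
python3 - <<'E'
s=open('h.py').read()
s=s.replace("def K(p):","import pickle,os\nif not os.path.exists('cp.pkl'): pickle.dump({n:viewer.camera_params(n) for n in ('scene','top','wrist')},open('cp.pkl','wb'))\nCP=pickle.load(open('cp.pkl','rb'))\ndef K(p):",1)
a,b=s.split('def K(p):');b=b.replace('viewer.camera_params(n)','CP[n]')
s=a+'def K(p):'+b
open('h.py','w').write(s)
E
python3 fit.py; python3 -c "
from h import *;print(status.get_obs()['time'])"
```

```text
[523.8 213.9 150.4] [192.62  32.07] 15.746272295535947 [np.float64(1.0), np.float64(1.01), np.float64(0.86), np.float64(0.22)] [0.06896866 0.30929236]
[523.5 213.9 150. ] [192.45  32.  ] 15.455461020083192 [np.float64(0.74), np.float64(1.11), np.float64(0.88), np.float64(0.5)] [0.11847938 0.700865  ]
6.0
```

```bash
cat > d.py <<'E'
import sys
from h import *
# usage: target world xyz
T=tool(); t=np.array([float(x) for x in sys.argv[1:4]])
d=T[:3,:3].T@(t-T[:3,3]); n=int(np.ceil(np.linalg.norm(d)/45))
print(T[:3,3].round(1),'total',d.round(1),'n',n,'per row m',(d/n/1000).round(4))
E
python3 d.py 745 289 500
python3 - <<'E'
from fit import *
p=[523.6,213.9,150,np.radians(192.5),np.radians(32)]
a=axis(p[3],p[4]);s=np.array(p[:3]);e=s+36*a
c=cv([(195,383),(315,572),(315,390),(438,582)],90,190,8)
P=[]
for q in c:
    o,d=ray('wrist',q,T3); P.append(o+d*((e-o)@a)/(d@a))
P=np.array(P);print((P-e).round(1),(P.mean(0)-e).round(1))
d=(P[1]-P[0])+(P[3]-P[2]);d/=np.linalg.norm(d)
print('slot dir',d,'lens',np.linalg.norm(P[1]-P[0]),np.linalg.norm(P[3]-P[2]),'width',[np.cross(P[2]-P[0],d)@a, np.cross(P[3]-P[1],d)@a])
u,v=frame(a);print('slot angle in (u,v)',np.degrees(np.arctan2(d@v,d@u)))
E
```

```text
[809.6  72.3 490.7] total [  67.6 -215.4  -16. ] n 6 per row m [ 0.0113 -0.0359 -0.0027]
[[  4.7  12.8   4.6]
 [-12.4  -1.9  -7.8]
 [ 12.    2.3   7.6]
 [ -4.7 -13.2  -4.6]] [-0.1 -0.  -0.1]
slot dir [-0.65522425 -0.58435711 -0.47875668] lens 25.776021012923465 25.830290776653715 width [np.float64(-13.14584602376219), np.float64(-14.005522459501467)]
slot angle in (u,v) -64.61560885087285
```

Emit:
play_rows(commands=[{"offset": [-0.02, -0.03, 0], "twist": 0}, {"offset": [0.018, -0.038, -0.003], "twist": 0}, {"offset": [0.018, -0.038, -0.003], "twist": 0}, {"offset": [0.018, -0.038, -0.003], "twist": 0}, {"offset": [0.018, -0.038, -0.003], "twist": 0}])

```text
time: 6.5
tool_pos: [768.0, 247.9, 501.1]
tcp_rot: [3.069, -0.139, 0.59]
contact_force: [12.6, 3.9, 41.0]
grip_width: 33.8
```

```bash
cat > s.py <<'E'
from h import *
o=status.get_obs();T=tool();print(o['time'],T[:3,3].round(1),'j',o['joint_positions'].round(3));print(T[:3,:3].round(4)); 
az=np.radians(192.5);le=np.radians(32);a=np.array([np.sin(le)*np.cos(az),np.sin(le)*np.sin(az),np.cos(le)])
print('axis err',np.cross(T[:3,2],-a).round(4),'target z',-a.round(3),'force',o['contact_force'].round(1),o['grip_width'].round(1))
E
python3 s.py; python3 d.py 755 289 500
```

```text
6.5 [768.  247.9 501.1] j [ 0.221  1.013  0.036 -0.019  1.937  1.199]
[[ 0.8232  0.5462  0.155 ]
 [ 0.5507 -0.8346  0.0166]
 [ 0.1384  0.0717 -0.9878]]
[768.  247.9 501.1] total [ 11.8 -41.5  -0.3] n 1 per row m [ 0.0118 -0.0415 -0.0003]Traceback (most recent call last):
  File "s.py", line 4, in <module>
    print('axis err',np.cross(T[:3,2],-a).round(4),'target z',-a.round(3),'force',o['contact_force'].round(1),o['grip_width'].round(1))
                                                                                                              ^^^^^^^^^^^^^^^^^^^^^
AttributeError: 'float' object has no attribute 'round'
```

```bash
sed -i "s/o\['grip_width'\].round(1)/o['grip_width']/" s.py; python3 s.py
```

```text
6.5 [768.  247.9 501.1] j [ 0.221  1.013  0.036 -0.019  1.937  1.199]
[[ 0.8232  0.5462  0.155 ]
 [ 0.5507 -0.8346  0.0166]
 [ 0.1384  0.0717 -0.9878]]
axis err [ 0.0992 -0.3796  0.0092] target z [ 0.517  0.115 -0.848] force [12.6  3.9 41. ] 33.782191500831104
```

Emit:
play_rows(commands=[{"offset": [0, 0, 0], "twist": 0}])

```text
time: 6.6
tool_pos: [767.2, 254.0, 495.4]
tcp_rot: [3.075, -0.129, 0.598]
contact_force: [-1.0, -0.5, -2.1]
grip_width: 34.0
```

```bash
python3 s.py
```

```text
6.6 [767.2 254.  495.4] j [ 0.228  1.018  0.04  -0.016  1.939  1.198]
[[ 0.8196  0.5546  0.1434]
 [ 0.5582 -0.8295  0.0176]
 [ 0.1287  0.0656 -0.9895]]
axis err [ 0.0986 -0.3903  0.0074] target z [ 0.517  0.115 -0.848] force [-1.  -0.5 -2.1] 33.98726615444768
```

Emit:
play_rows(commands=[{"offset": [0.0396, 0.0144, -0.0157], "twist": 0}, {"offset": [0.0396, 0.0144, -0.0157], "twist": 0}, {"offset": [0.039, 0.0144, -0.0157], "twist": 0}, {"offset": [0, 0, 0], "twist": 0}])

```text
time: 7.0
tool_pos: [777.2, 239.3, 513.8]
tcp_rot: [3.043, -0.221, 0.595]
contact_force: [0.2, -0.8, -2.5]
grip_width: 33.5
```

```bash
python3 s.py
```

```text
7.0 [777.2 239.3 513.8] j [ 0.206  1.     0.036 -0.009  1.864  1.19 ]
[[ 0.8083  0.5396  0.2356]
 [ 0.5465 -0.8365  0.0407]
 [ 0.219   0.0958 -0.971 ]]
axis err [ 0.0768 -0.3026  0.006 ] target z [ 0.517  0.115 -0.848] force [ 0.2 -0.8 -2.5] 33.46544236791522
```

Emit:
play_rows(commands=[{"offset": [0.0426, 0.009, -0.0118], "twist": 0}, {"offset": [0.0426, 0.009, -0.0118], "twist": 0}, {"offset": [0.0426, 0.009, -0.0118], "twist": 0}, {"offset": [0.0426, 0.009, -0.0118], "twist": 0}, {"offset": [0, 0, 0], "twist": 0}])

```text
time: 7.5
tool_pos: [781.3, 257.9, 529.2]
tcp_rot: [3.008, -0.332, 0.612]
contact_force: [0.2, 1.1, -2.2]
grip_width: 33.7
```

```bash
python3 s.py
```

```text
7.5 [781.3 257.9 529.2] j [ 0.226  0.986  0.036 -0.002  1.762  1.207]
[[ 0.774   0.5335  0.3409]
 [ 0.5429 -0.8363  0.0762]
 [ 0.3258  0.1261 -0.937 ]]
axis err [ 0.0428 -0.1957 -0.0003] target z [ 0.517  0.115 -0.848] force [ 0.2  1.1 -2.2] 33.70031345767323
```

Emit:
play_rows(commands=[{"offset": [0.0436, 0.0094, -0.0066], "twist": 0}, {"offset": [0.0436, 0.0094, -0.0066], "twist": 0}, {"offset": [0.0436, 0.0094, -0.0066], "twist": 0}, {"offset": [0.0436, 0.0094, -0.0066], "twist": 0}, {"offset": [0, 0, 0], "twist": 0}])

```text
time: 8.0
tool_pos: [788.8, 271.1, 542.7]
tcp_rot: [2.969, -0.445, 0.63]
contact_force: [-0.0, -0.4, -2.8]
grip_width: 33.6
```

```bash
python3 s.py
```

```text
8.0 [788.8 271.1 542.7] j [0.239 0.977 0.036 0.003 1.652 1.22 ]
[[ 0.7291  0.5206  0.4442]
 [ 0.5317 -0.8396  0.1112]
 [ 0.4309  0.1551 -0.889 ]]
axis err [ 0.0076 -0.0832 -0.0066] target z [ 0.517  0.115 -0.848] force [-0.  -0.4 -2.8] 33.60996242194364
```

Emit:
play_rows(commands=[{"offset": [0.0416, 0.017, -0.0011], "twist": 0}, {"offset": [0.0416, 0.017, -0.0011], "twist": 0}, {"offset": [0.0416, 0.017, -0.0011], "twist": 0}, {"offset": [0, 0, 0], "twist": 0}])

```text
time: 8.4
tool_pos: [804.1, 258.6, 549.2]
tcp_rot: [2.936, -0.528, 0.646]
contact_force: [-0.0, -0.7, -2.3]
grip_width: 33.9
```

```bash
python3 s.py
```

```text
8.4 [804.1 258.6 549.2] j [0.217 0.977 0.037 0.02  1.565 1.203]
[[ 0.6895  0.5074  0.5168]
 [ 0.5201 -0.8435  0.1342]
 [ 0.504   0.1762 -0.8455]]
axis err [-0.0169  0.0008 -0.0102] target z [ 0.517  0.115 -0.848] force [-0.  -0.7 -2.3] 33.856231819217115
```

```bash
python3 d.py 370 180 500
```

```text
[804.1 258.6 549.2] total [-365.  -162.7 -193.3] n 10 per row m [-0.0365 -0.0163 -0.0193]
```

Emit:
play_rows(commands=[{"offset": [-0.018, -0.008, -0.0097], "twist": 0}, {"offset": [-0.0365, -0.0163, -0.0193], "twist": 0}, {"offset": [-0.0365, -0.0163, -0.0193], "twist": 0}, {"offset": [-0.0365, -0.0163, -0.0193], "twist": 0}, {"offset": [-0.0365, -0.0163, -0.0193], "twist": 0}])

```text
time: 8.9
tool_pos: [638.1, 229.8, 532.5]
tcp_rot: [2.938, -0.527, 0.647]
contact_force: [-0.0, 0.4, -1.6]
grip_width: 33.7
```

Emit:
play_rows(commands=[{"offset": [-0.0365, -0.0163, -0.0193], "twist": 0}, {"offset": [-0.0365, -0.0163, -0.0193], "twist": 0}, {"offset": [-0.0365, -0.0163, -0.0193], "twist": 0}, {"offset": [-0.0365, -0.0163, -0.0193], "twist": 0}, {"offset": [0, 0, 0], "twist": 0}])

```text
time: 9.4
tool_pos: [461.6, 198.1, 512.2]
tcp_rot: [2.94, -0.522, 0.647]
contact_force: [0.7, -0.1, -1.6]
grip_width: 33.8
```

```bash
python3 s.py;  python3 d.py 370 180 450; python3 -c "
from h import *
snap('wrist','w4');snap('scene','s4')"
```

```text
9.4 [461.6 198.1 512.2] j [0.252 0.103 1.598 0.004 0.885 1.228]
[[ 0.6917  0.5107  0.5105]
 [ 0.5224 -0.842   0.1345]
 [ 0.4986  0.1736 -0.8493]]
axis err [-0.0167 -0.0064 -0.0111] target z [ 0.517  0.115 -0.848] force [ 0.7 -0.1 -1.6] 33.81506144532103
[461.6 198.1 512.2] total [-103.9  -42.3    3.6] n 3 per row m [-0.0346 -0.0141  0.0012]
```

View pics/w4.png

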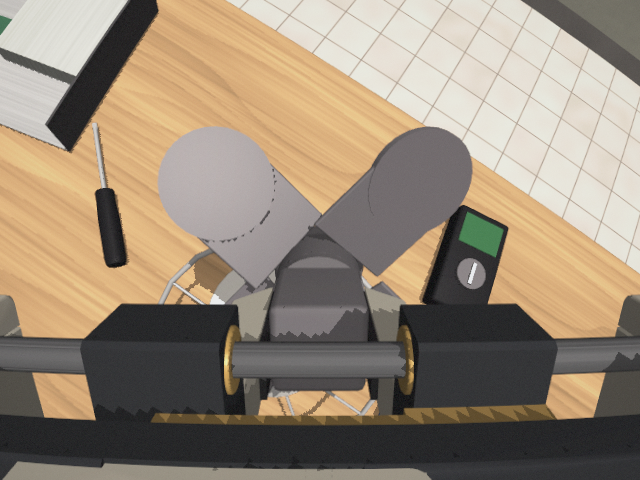

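View pics/s4.png

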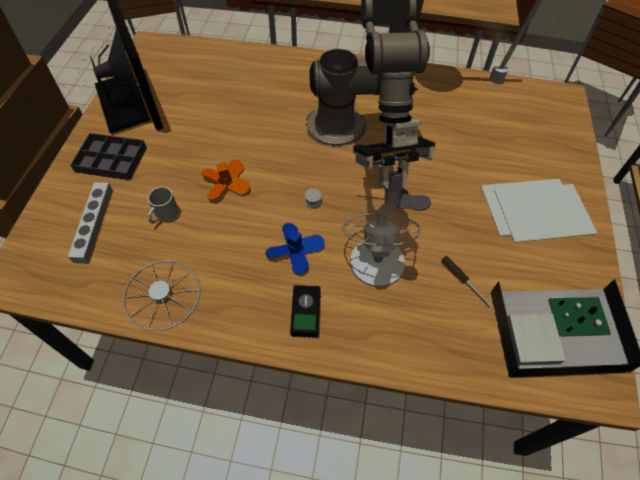

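Emit:
play_rows(commands=[{"offset": [-0.0346, -0.0141, 0.0012], "twist": 0}, {"offset": [-0.0346, -0.0141, 0.0012], "twist": 0}, {"offset": [-0.0346, -0.0141, 0.0012], "twist": 0}, {"offset": [0, 0, 0], "twist": -4.3}, {"offset": [0, 0, 0], "twist": 0}])

```text
time: 10.0
tool_pos: [376.3, 180.9, 451.0]
tcp_rot: [2.895, -0.511, 0.732]
contact_force: [-0.0, 0.3, -0.6]
grip_width: 33.9
```

```bash
python3 s.py;  cat > ax.py <<'E'
import sys
from h import *
# target: mouth height h above seat along axis; L = mouth distance from TCP; use actual tool z so that mouth centre is on the axis
h=float(sys.argv[1]);L=231
az=np.radians(192.5);le=np.radians(32);a=np.array([np.sin(le)*np.cos(az),np.sin(le)*np.sin(az),np.cos(le)])
s=np.array([523.6,213.9,150]);T=tool();m=T[:3,3]+L*T[:3,2]
r=m-s; u=np.cross([0,0,1],a);u/=np.linalg.norm(u);v=np.cross(a,u)
print('mouth now: h',(r@a).round(1),'lat',(r@u).round(1),(r@v).round(1),'tilt',np.degrees(np.arccos(-T[:3,2]@a)).round(2))
d=T[:3,:3].T@(s+h*a-m);print('tool delta',d.round(1))
sl=np.array([.655,.584,.479]);x=T[:3,0];ang=np.degrees(np.arctan2(np.cross(x,sl)@T[:3,2],x@sl));print('twist to slot',ang.round(2))
E
python3 ax.py 66
```

```text
10.0 [376.3 180.9 451. ] j [ 0.266 -0.023  1.902 -0.008  0.7    1.174]
[[ 0.6488  0.5594  0.5159]
 [ 0.5832 -0.801   0.135 ]
 [ 0.4888  0.2132 -0.846 ]]
axis err [-0.0175 -0.0002 -0.0107] target z [ 0.517  0.115 -0.848] force [-0.   0.3 -0.6] 33.898790237589154
mouth now: h 104.3 lat -4.4 32.3 tilt 1.18
tool delta [-31.5  -9.3  38.1]
twist to slot 0.04
```

Emit:
play_rows(commands=[{"offset": [-0.0315, -0.0093, 0], "twist": 0}, {"offset": [0, 0, 0.02], "twist": 0}, {"offset": [0, 0, 0.018], "twist": 0}, {"offset": [0, 0, 0], "twist": 0}])

```text
time: 10.4
tool_pos: [371.4, 175.2, 400.5]
tcp_rot: [2.897, -0.509, 0.728]
contact_force: [-0.2, -0.2, -2.3]
grip_width: 34.3
```

```bash
python3 s.py;  python3 ax.py 45; python3 -c "
from h import *
snap('wrist','w5');snap('scene','s5');snap('top','t5');crop('s5',340,140,440,250,5,'cs5')
crop('t5',150,180,310,340,4,'ct5')"
```

```text
10.4 [371.4 175.2 400.5] j [2.530e-01 1.800e-02 2.012e+00 2.000e-03 5.510e-01 1.158e+00]
[[ 0.6515  0.5578  0.5142]
 [ 0.5813 -0.8026  0.1343]
 [ 0.4875  0.2114 -0.8471]]
axis err [-0.0167 -0.0022 -0.0105] target z [ 0.517  0.115 -0.848] force [-0.2 -0.2 -2.3] 34.28626532467454
mouth now: h 64.6 lat 0.2 -0.1 tilt 1.14
tool delta [-0.   0.2 19.6]
twist to slot -0.12
```

View pics/cs5.png

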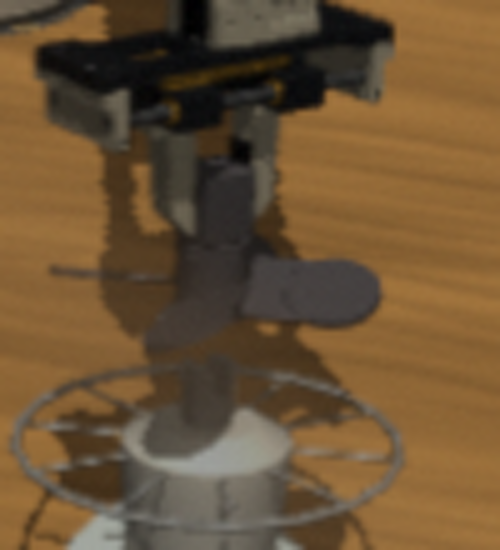

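View pics/ct5.png

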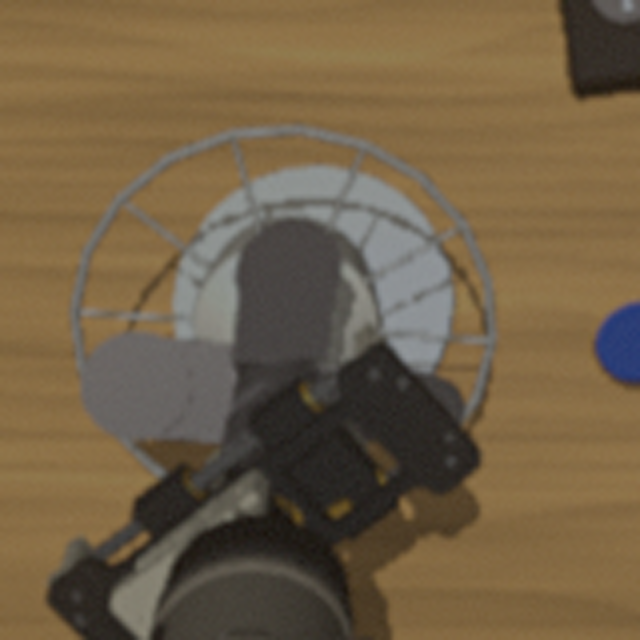

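View pics/w5.png

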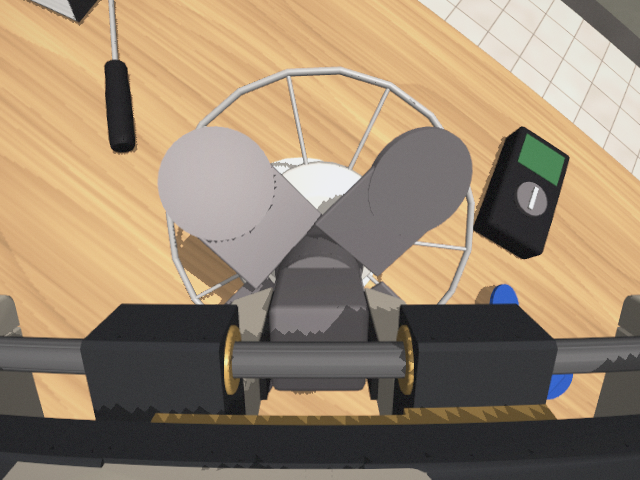

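Emit:
play_rows(commands=[{"offset": [0, 0, 0.01], "twist": 0}, {"offset": [0, 0, 0.01], "twist": 0}, {"offset": [0, 0, 0.01], "twist": 0}, {"offset": [0, 0, 0], "twist": 0}])

```text
time: 10.95
tool_pos: [385.3, 179.1, 374.2]
tcp_rot: [2.897, -0.508, 0.73]
contact_force: [0.2, 0.6, -2.1]
grip_width: 33.7
```

```bash
python3 s.py;  python3 ax.py 20; python3 -c "
from h import *
snap('scene','s6');crop('s6',340,140,440,250,5,'cs6')"
```

```text
10.95 [385.3 179.1 374.2] j [2.540e-01 8.200e-02 2.027e+00 2.000e-03 4.740e-01 1.156e+00]
[[ 0.6511  0.5596  0.5128]
 [ 0.583  -0.8013  0.1342]
 [ 0.486   0.2116 -0.848 ]]
axis err [-0.0166 -0.0038 -0.0106] target z [ 0.517  0.115 -0.848] force [ 0.2  0.6 -2.1] 33.70709042482111
mouth now: h 34.8 lat -0.6 -2.1 tilt 1.15
tool delta [ 1.5  1.7 14.8]
twist to slot -0.0
```

View pics/cs6.png

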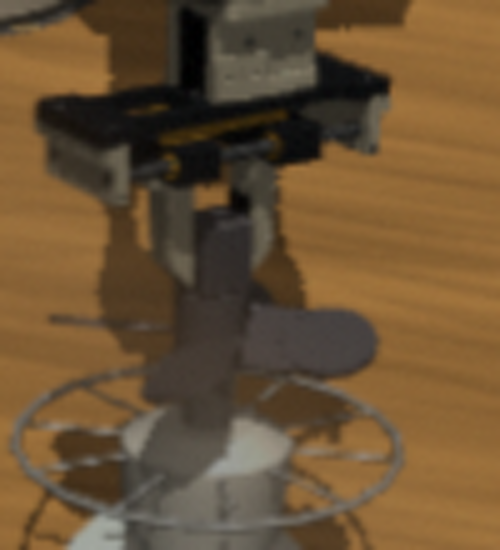

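Emit:
play_rows(commands=[{"offset": [0.0015, 0.0017, 0.005], "twist": 0}, {"offset": [0, 0, 0.005], "twist": 0}, {"offset": [0, 0, 0], "twist": 0}])

```text
time: 11.3
tool_pos: [392.2, 179.9, 368.0]
tcp_rot: [2.896, -0.51, 0.731]
contact_force: [-0.6, -0.3, -1.7]
grip_width: 33.6
```

```bash
python3 s.py;  python3 ax.py 17
```

```text
11.3 [392.2 179.9 368. ] j [0.251 0.103 2.023 0.006 0.454 1.151]
[[ 0.65    0.5592  0.5147]
 [ 0.5828 -0.8014  0.1347]
 [ 0.4878  0.2124 -0.8467]]
axis err [-0.0171 -0.0016 -0.0107] target z [ 0.517  0.115 -0.848] force [-0.6 -0.3 -1.7] 33.608294713444685
mouth now: h 25.8 lat 0.1 1.0 tilt 1.16
tool delta [-1.  -0.3  8.8]
twist to slot -0.0
```

Emit:
play_rows(commands=[{"offset": [-0.001, 0, 0.004], "twist": 0}, {"offset": [0, 0, 0.004], "twist": 0}, {"offset": [0, 0, 0], "twist": 0}])

```text
time: 11.6
tool_pos: [395.6, 180.4, 360.5]
tcp_rot: [2.896, -0.509, 0.731]
contact_force: [0.6, -0.0, -1.7]
grip_width: 33.6
```

```bash
python3 s.py;  python3 ax.py 17
```

```text
11.6 [395.6 180.4 360.5] j [0.25  0.121 2.028 0.007 0.433 1.149]
[[ 0.6501  0.5592  0.5144]
 [ 0.5829 -0.8014  0.1346]
 [ 0.4875  0.2123 -0.8469]]
axis err [-0.017  -0.002  -0.0106] target z [ 0.517  0.115 -0.848] force [ 0.6 -0.  -1.7] 33.62614720710794
mouth now: h 17.6 lat 0.4 -0.1 tilt 1.15
tool delta [ 0.3 -0.3  0.6]
twist to slot 0.0
```

Emit:
play_rows(commands=[{"offset": [0, 0, 0.003], "twist": 0}, {"offset": [0, 0, 0], "twist": 0}])

```text
time: 11.8
tool_pos: [396.6, 181.0, 359.7]
tcp_rot: [2.895, -0.512, 0.732]
contact_force: [-10.8, -1.6, 11.1]
grip_width: 34.2
```

```bash
python3 s.py;  python3 ax.py 12
```

```text
11.8 [396.6 181.  359.7] j [0.251 0.124 2.028 0.008 0.427 1.148]
[[ 0.6486  0.5592  0.5164]
 [ 0.5828 -0.8012  0.1356]
 [ 0.4896  0.2131 -0.8455]]
axis err [-0.018   0.0005 -0.0109] target z [ 0.517  0.115 -0.848] force [-10.8  -1.6  11.1] 34.24643207437089
mouth now: h 16.3 lat -0.1 1.0 tilt 1.21
tool delta [-0.9 -0.3  4.3]
twist to slot 0.02
```

Emit:
play_rows(commands=[{"offset": [0, 0, -0.005], "twist": 0}, {"offset": [0, 0, 0], "twist": -8}, {"offset": [0, 0, 0], "twist": -8}, {"offset": [0, 0, 0], "twist": -8}, {"offset": [0, 0, 0], "twist": -8}])

```text
time: 12.3
tool_pos: [394.5, 180.1, 362.8]
tcp_rot: [2.661, -0.303, 1.306]
contact_force: [0.2, 0.3, -2.2]
grip_width: 34.0
```

Emit:
play_rows(commands=[{"offset": [0, 0, 0], "twist": -8}, {"offset": [0, 0, 0], "twist": -8}, {"offset": [0, 0, 0], "twist": -8}, {"offset": [0, 0, 0], "twist": -8}, {"offset": [0, 0, 0], "twist": -8}])

```text
time: 12.8
tool_pos: [394.5, 180.1, 362.8]
tcp_rot: [2.582, 0.054, 1.913]
contact_force: [-0.2, 0.0, -1.8]
grip_width: 33.6
```

```bash
python3 s.py;  python3 ax.py 17
```

```text
12.8 [394.5 180.1 362.8] j [ 0.25   0.115  2.027  0.007  0.438 -0.114]
[[-0.3355  0.7887  0.5151]
 [ 0.9405  0.312   0.1348]
 [-0.0544  0.5297 -0.8464]]
axis err [-0.0173 -0.0011 -0.0107] target z [ 0.517  0.115 -0.848] force [-0.2  0.  -1.8] 33.590078392348225
mouth now: h 20.2 lat 0.4 0.3 tilt 1.16
tool delta [ 0.4 -0.3  3.2]
twist to slot 72.33
```

Emit:
play_rows(commands=[{"offset": [0, 0, 0], "twist": -8.5}, {"offset": [0, 0, 0], "twist": -8.5}, {"offset": [0, 0, 0], "twist": -0.6}, {"offset": [0, 0, 0.004], "twist": 0}, {"offset": [0, 0, 0.003], "twist": 0}])

```text
time: 13.3
tool_pos: [398.2, 181.1, 356.6]
tcp_rot: [2.617, 0.209, 2.171]
contact_force: [0.5, 0.3, -1.7]
grip_width: 33.9
```

```bash
python3 s.py;  python3 ax.py 17
```

```text
13.3 [398.2 181.1 356.6] j [ 0.25   0.131  2.029  0.007  0.42  -0.412]
[[-0.5527  0.6551  0.5151]
 [ 0.8071  0.5749  0.1348]
 [-0.2078  0.4902 -0.8465]]
axis err [-0.0173 -0.0011 -0.0107] target z [ 0.517  0.115 -0.848] force [ 0.5  0.3 -1.7] 33.93017004749148
mouth now: h 12.9 lat 0.2 0.3 tilt 1.16
tool delta [ 0.4 -0.1 -4.1]
twist to slot 89.44
```

Emit:
play_rows(commands=[{"offset": [0, 0, 0.004], "twist": 0}, {"offset": [0, 0, 0.004], "twist": 0}, {"offset": [0, 0, 0], "twist": 0}])

```text
time: 13.6
tool_pos: [402.4, 182.2, 349.5]
tcp_rot: [2.618, 0.21, 2.173]
contact_force: [0.9, 0.4, -2.8]
grip_width: 33.7
```

```bash
python3 s.py;  python3 ax.py 1
```

```text
13.6 [402.4 182.2 349.5] j [ 0.25   0.15   2.029  0.008  0.401 -0.415]
[[-0.5544  0.6542  0.5145]
 [ 0.8057  0.5768  0.1347]
 [-0.2086  0.4892 -0.8469]]
axis err [-0.0171 -0.0018 -0.0107] target z [ 0.517  0.115 -0.848] force [ 0.9  0.4 -2.8] 33.73384351150529
mouth now: h 4.6 lat 0.0 0.0 tilt 1.16
tool delta [-0.  -0.1  3.6]
twist to slot 89.57
```

Emit:
play_rows(commands=[{"offset": [0, 0, 0.002], "twist": 0}, {"offset": [0, 0, 0.0015], "twist": 0}, {"offset": [0, 0, 0], "twist": 0}])

```text
time: 13.9
tool_pos: [404.0, 182.6, 346.9]
tcp_rot: [2.618, 0.211, 2.174]
contact_force: [-0.1, 0.1, -2.2]
grip_width: 33.5
```

```bash
python3 s.py;  python3 ax.py 0
```

```text
13.9 [404.  182.6 346.9] j [ 0.25   0.157  2.03   0.008  0.394 -0.416]
[[-0.5546  0.6538  0.5148]
 [ 0.8054  0.5772  0.1348]
 [-0.209   0.4893 -0.8467]]
axis err [-0.0172 -0.0015 -0.0107] target z [ 0.517  0.115 -0.848] force [-0.1  0.1 -2.2] 33.53130872215787
mouth now: h 1.5 lat -0.0 0.1 tilt 1.16
tool delta [ 0.  -0.1  1.5]
twist to slot 89.6
```

Emit:
play_rows(commands=[{"offset": [0, 0, 0.0015], "twist": 0}, {"offset": [0, 0, 0], "twist": 0}])

```text
time: 14.1
tool_pos: [404.8, 182.8, 345.8]
tcp_rot: [2.617, 0.211, 2.174]
contact_force: [1.1, 0.3, -1.9]
grip_width: 33.7
```

Emit:
play_rows(commands=[{"offset": [0, 0, 0.001], "twist": 0}, {"offset": [0, 0, 0], "twist": 0}])

```text
time: 14.3
tool_pos: [405.3, 183.0, 344.9]
tcp_rot: [2.617, 0.211, 2.174]
contact_force: [-0.1, -0.5, -1.6]
grip_width: 34.0
```

```bash
python3 s.py;  python3 ax.py 0
```

```text
14.3 [405.3 183.  344.9] j [ 0.25   0.163  2.03   0.008  0.388 -0.416]
[[-0.5547  0.6536  0.5149]
 [ 0.8053  0.5773  0.1348]
 [-0.2091  0.4895 -0.8466]]
axis err [-0.0172 -0.0013 -0.0107] target z [ 0.517  0.115 -0.848] force [-0.1 -0.5 -1.6] 34.01643981655322
mouth now: h -0.9 lat -0.1 0.2 tilt 1.16
tool delta [ 0.  -0.2 -0.9]
twist to slot 89.61
```

Emit:
play_rows(commands=[{"offset": [0, 0, 0.001], "twist": 0}, {"offset": [0, 0, 0], "twist": 0}])

```text
time: 14.5
tool_pos: [405.7, 183.1, 344.3]
tcp_rot: [2.617, 0.211, 2.174]
contact_force: [-3.1, -1.3, 1.5]
grip_width: 34.1
```

Emit:
play_rows(commands=[{"offset": [0, 0, 0.001], "twist": 0}, {"offset": [0, 0, 0], "twist": 0}])

```text
time: 14.7
tool_pos: [405.8, 183.2, 344.2]
tcp_rot: [2.617, 0.211, 2.174]
contact_force: [-11.5, -3.5, 11.4]
grip_width: 33.9
```

```bash
python3 ax.py 0; python3 -c "
from h import *
snap('scene','s7');crop('s7',340,160,440,270,5,'cs7')"
```

```text
mouth now: h -1.8 lat -0.2 0.5 tilt 1.17
tool delta [ 0.1 -0.5 -1.8]
twist to slot 89.62
```

View pics/cs7.png

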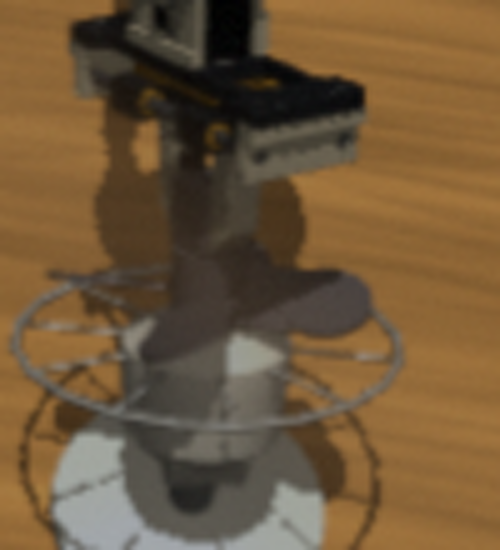

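Emit:
play_rows(commands=[{"offset": [0, 0, -0.0007], "twist": 0}, {"offset": [0, 0, 0], "twist": 0}, {"offset": [0, 0, 0], "twist": 0}, {"offset": [0, 0, 0], "twist": 0}, {"offset": [0, 0, 0], "twist": 0}], jaw=0)

```text
time: 15.25
tool_pos: [406.1, 183.2, 343.8]
tcp_rot: [2.617, 0.211, 2.174]
contact_force: [-0.0, 0.3, -0.5]
grip_width: 69.4
```

Emit:
play_rows(commands=[{"offset": [0, 0, 0], "twist": 0}, {"offset": [0, 0, 0], "twist": 0}, {"offset": [0, 0, 0], "twist": 0}, {"offset": [0, 0, 0], "twist": 0}, {"offset": [0, 0, 0], "twist": 0}])

```text
time: 15.75
tool_pos: [405.9, 183.1, 343.9]
tcp_rot: [2.617, 0.211, 2.174]
contact_force: [0.5, 0.4, -0.0]
grip_width: 91.9
```

Emit:
play_rows(commands=[{"offset": [0, 0, -0.02], "twist": 0}, {"offset": [0, 0, -0.03], "twist": 0}, {"offset": [0, 0, -0.04], "twist": 0}, {"offset": [0, 0, -0.04], "twist": 0}, {"offset": [0, 0, 0], "twist": 0}])

```text
time: 16.25
tool_pos: [337.9, 165.5, 458.3]
tcp_rot: [2.608, 0.214, 2.172]
contact_force: [0.7, 0.7, -0.4]
grip_width: 91.8
```

```bash
python3 s.py; python3 -c "
from h import *
snap('wrist','w8');snap('scene','s8');crop('s8',335,200,425,290,6,'cs8')"
```

```text
16.25 [337.9 165.5 458.3] j [ 0.25  -0.118  1.968  0.006  0.721 -0.414]
[[-0.5531  0.6489  0.5226]
 [ 0.8056  0.5763  0.1371]
 [-0.2123  0.4968 -0.8415]]
axis err [-0.0197  0.0078 -0.011 ] target z [ 0.517  0.115 -0.848] force [ 0.7  0.7 -0.4] 91.76780875435132
```

View pics/w8.png

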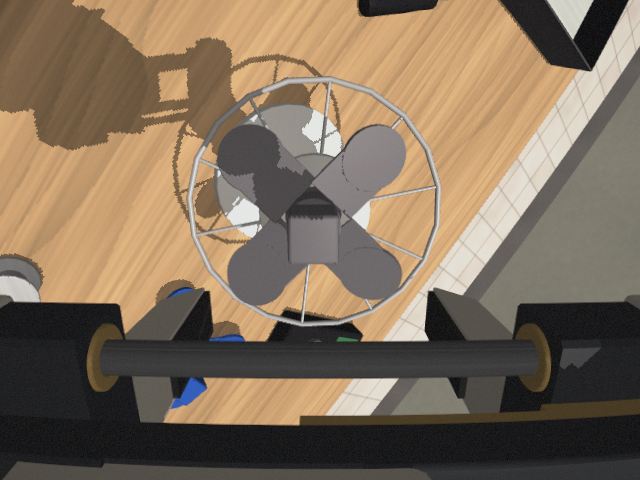

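View pics/cs8.png

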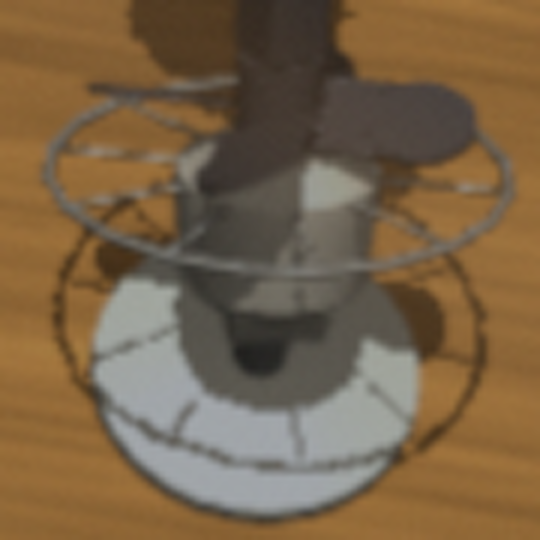

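```bash
python3 - <<'E'
from fit import *
crop('w8',220,100,420,320,3,'cw8')
T=np.load('pics/w8.npy');a=axis(np.radians(192.5),np.radians(32));s=np.array([523.6,213.9,150])
d=np.array([.655,.584,.479]);d-=(d@a)*a;d/=np.linalg.norm(d);e=np.cross(a,d)
im=cv2.imread('pics/w8.png')
for h in (88,88+18):
    q=proj('wrist',[s+h*a+17*(i*d+j*e) for i,j in ((1,1),(1,-1),(-1,-1),(-1,1))],T);print(h,q.round(1).tolist(),q.mean(0))
E
```

```text
88 [[340.2, 212.9], [339.8, 263.4], [288.4, 264.0], [287.0, 213.5]] [313.84325377 238.44733579]
106 [[342.3, 218.9], [341.8, 272.6], [286.9, 273.3], [285.3, 219.5]] [314.10043089 246.07725213]
```

View pics/cw8.png

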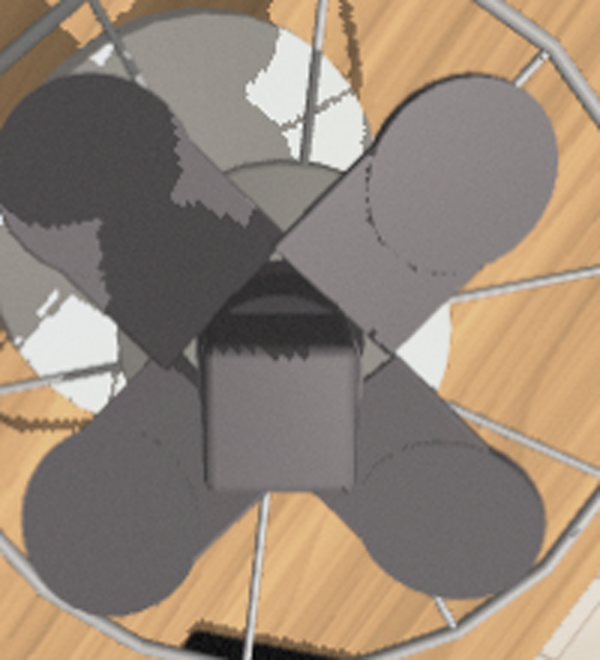

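```bash
python3 -c "
from plant import ticket
print(ticket.close_job())"
```

```text
the job is handed in; nothing more can be done
None
```

The rotor is on the spindle, fully home and released, and I handed the job in at about 16.4 s of the 72 s. The handover reported no verdict.

**How it went**
- I gripped the rotor by its square grip.
- The moves cannot tilt the tool directly. I pushed against the arm's outer reach limit until the tool leaned to within about 1.2° of the spindle axis.
- I then came down along the spindle. The first way round was wrong: the tabs landed on the spindle's end with the mouth about 17 mm out (18 mm in your description).
- I backed off and turned the rotor 90°. The tabs dropped in, and the hub bottomed on the motor 18 mm lower, with about 16 N of contact force.
- I opened the gripper and pulled back along the axis.

**Last checks**
- **Seating:** in the final wrist picture the grip's top is within about 2 px of where a home rotor should appear. A rotor left 18 mm out would be about 8 px off.
- **Robot clear:** the contact force is near zero and the gripper is open and clear of the rotor.
- **Other things:** I moved none of the bystanders or look-alikes on purpose. I saw no change in the pictures but did not re-measure their positions.

**What disagreed**
- **Hub height:** it bottomed at -1.8 mm by my estimate instead of 0, which fits the 2 mm calibration error.
- **Joint 3:** it read 0.036 against its stated lower limit of 0.04 while I was tilting the tool. Nothing was reported, but it could count as a range breach.
- **Force reading:** there was one brief spike to about 43 N during a fast move in free air. It was gone one row later, with nothing nearby to touch.

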